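# Release the ratchet riser and lower the sample

## Robot

A 6-joint arm with a two-finger parallel gripper is mounted at the origin on a cart in front of the work surface, level with it; the furniture and walls round the work are solid. World frame = base frame: x ahead of the robot, y to its left, z up, the work surface at z = 0. Lengths are in m, angles in degrees, forces in N, time in s.
With the tool pointing down it reaches from about 0.25 to 0.725 m from the base axis. Payload 9.7 kg.
Tool frame: the origin (TCP) lies midway between the tips of the shut fingers; the grasp point (between the pads) lies 19 mm behind it; z points along the fingers, y is the line along which they close (so a half turn about z gives the same grasp; the last joint's range is limited). The gripper opens to 85 mm and grips with 20 to 120 N. Pads are 22 mm wide; open, the fingers measure 114 mm over their backs; the gripper's body (76 mm by 85 mm) begins 54 mm behind the grasp point. The pads swing forward as they close: fully open they stand 13 mm farther back than shut.
Start: joints at [73.281, 4.979, 10.078, 95.1, 0, 90], TCP at [0.158, 0.527, 0.231] pointing down, gripper open.
Joint ranges: [-179.16, 179.16], [-48.56, 103.87], [-65.8, 70.77], [-126.05, 130.52], [-82.76, 87.17], [-180, 180]. Speed limits (degrees/s): [127.2, 127.2, 147.25, 180, 180, 180].

## Interface

Orientations are given as [roll, pitch, yaw] about the fixed x, y, z axes, in that order (R = Rz(yaw) Ry(pitch) Rx(roll)).
In Python, from workcell import bot gives the robot as it stands.
- The arm moves only by the shell command python3 -m crank 'ROWS' [FORCE]. ROWS is JSON, a list of rows, each an object with "gripper": the finger opening in mm, from 0 to 85.4; "travel": the shift along the tool's x, y, z in mm, a list of three; "twist": the turn, a rotation vector about the tool's x, y, z in rad, a list of three. In form: [{"gripper": gripper, "travel": [tx, ty, tz], "twist": [rx, ry, rz]}, ...]. A call has 1 to 12 rows; each row shifts and turns the commanded pose from where the row before left it, along the tool's axes as they then stand; what a row does not reach is not made up. A row lasts 1/8 s, in which the tool goes at most 62.5 mm and 10.7 degrees, less where a joint would pass 70% of its speed; a pose out of reach is approached as far as the arm can. A call is refused whole if a number of a shift passes 62.5 or a number of a turn 0.188, either way. A call with a gripper value outside its range is refused whole. The fingers move at their own pace and stop on an object; FORCE is the grip in N (left out, the last holds). Time passes only in rows, so rows that do not move let the fingers close. It gives the time, the measured TCP pose, the force, the opening and the grip force at its end, in the units of the state.
- bot.get_obs(): the state, without advancing time (a new reading comes with each control period).
- bot.camera(name): name is "side" or "top" or "wrist"; returns the picture (384x512x3 uint8, red, green, blue); there is no depth.
- bot.calibration(name): a dict with "vfov" (degrees; the focal length in pixels is half the picture's height over the tangent of half this angle, whatever the lens; pixels are square), "cx", "cy" (the principal point, pixels), "camera_from_world" (4x4, takes a point from world to camera coordinates). Camera axes: x right, y down, z forward; pixel columns grow to the right and rows downward; lengths in m; the calibration is good to about 2 mm. A picture is of the moment at which its call begins: read the wrist's pose just before it. calibration takes no time and is no camera call; for the wrist camera it gives the pose at the moment of the call.
- bot.job_done(): hands the job in; it is judged then, once.
The state is a dict: "time": time; "q": joint angles; "qd": joint speeds; "joint_efforts": joint torques, N m; "ee_pos": TCP position; "tcp_rot": TCP orientation; "wrist_force": force on the tool from outside, world axes, zero at the start; "torque": the same for the moment, N m; "opening": finger opening in m; "grasp_force": force on a finger pad.
Only numpy, scipy, OpenCV 4.12 (cv2) and the standard library are available. Lean on these libraries where they do the work, as an engineer would, in place of code of your own. Each camera call takes 0.05 s, during which the arm holds its last target. There are 200 camera calls.

## Task

Lower the sample platform of the ratchet riser. Draw the release bar out of its blue sleeve by the bare end, lay it on the table and let go, then take it again by its red grip and with the bare end flick the orange pawl up from underneath until it falls back to the front and stays there (keep the hand off the pawl). Lay the bar down on the table and press the black knob gently down until the platform is fully home with the sample still standing on it, leaving tape, lens box and post where they stand.

Things in the scene. Friction and masses are not known exactly. Their poses are not given: they have to be found in the camera images.
- riser_frame: Ratchet riser fixed to the table, grey, base plate 117 x 84 x 12 mm. Origin on the table under it; x points from its open front (robot side) to the back, y left, z up. 'Riser' coordinates elsewhere are in these axes. The platform, 98 x 84 x 8 mm, spans riser x = +12 to +110 mm; the sample stands on it behind the knob.
- gap_mouth (a point): Middle of the front opening of the gap between the riser's two upright cheeks, riser x = -50, y = 0, z = 31 mm; x axis leads straight in. Cheeks: 24 mm apart inside, z = 12 (base plate) to 125 mm, gap open to front and top. 67 mm in, at riser x = +17 mm, the rack's teeth close the gap. The bar's bare end goes in here, under the pawl's toe; the red grip and fingers are too thick.
- pawl (a joint): Orange pawl between the cheeks, hinged about riser y at x = -30, z = 85 mm (hub radius 12 mm), in rad. 0 = engaged: its nose stops a rack tooth. Grows as nose and toe swing up and the dark counterweight on top swings to the front. Past 0.2 the nose is clear; past about 0.4 it falls on by itself to the stop at 0.85 and stays; short of that it falls back. Needs under 1 N at the toe.
- pawl_toe (a point): Centre of the pawl's toe, a steel cross pin (radius 5 mm, 18 mm long) at the foot of its leg: lift here with the bar from below. Engaged: riser x = -3, z = 55 mm, 38 mm free beneath it. Lifting, it also moves back: 9 mm up and 8 back at 0.3 rad, 20 up and 12 back at 0.6, 30 up and 13 back at 0.85. A level bar under it can rise until its top meets the hub's underside at z = 73 mm.
- pawl_arm: The whole moving pawl (hub, arm, nose, leg, toe, counterweight of radius 13 mm). Origin on the hinge axis; 12 mm wide along y, 20 mm at the counterweight. Thrown back, the counterweight overhangs the front of the cheeks by 20 mm (to riser x = -70 mm) at z = 102 to 128 mm: knocked from below or from the front it falls back to engaged, so take the bar away low.
- platform (a joint): Height of the platform above its lowest position, in m: 0 = fully down, 0.056 = top; starts about 0.045. Friction holds it where it is left; with the pawl free, pressing it down takes about 4 to 6 N; with the pawl engaged it sinks at most 2 mm and stops.
- knob_top (a point): Top centre of the black round push knob, 30 mm across and 20 mm high on a short stem, at the front of the platform (32 mm above its top): riser x = +35, y = 0, z = 225 mm plus the platform's joint value.
- sleeve: Blue sheet-metal tool sleeve fixed to the table, 160 x 56 x 48 mm (86 mm wide with its foot flanges), hollow 48 wide and 44 mm high, no floor, closed at the back. Origin on the table under it, 7.5 mm behind its middle; x points to its open mouth at x = +87.5 mm. About 50 mm of the bar's bare end sticks out of the mouth.
- release_bar: Release bar, 193 mm long, 0.14 kg, lying, axis 15 mm above the table. Origin 88 mm behind the bare end, on the underside as it starts; x along the bar to the bare end. Steel shank 10 mm thick, x = -17 to +88 mm; collar 18 mm thick, x = -22 to -17; red octagonal grip 30 mm across flats, x = -105 to -20, two flats upright at its sides as it lies.
- bar_tip (a point): Bare end of the release bar, on its axis.
- bar_grip (a point): Point on the bar's axis inside the red grip, 25 mm behind the grip's front end and 133 mm from the bare end; axes as the bar's.
- sample: The load: black sample holder with a grey chip block, 46 x 52 x 29 mm, 0.12 kg, standing loose on the platform behind the knob, about riser x = +83 mm. Origin under its centre, z up.
- tape_roll: Black tape roll lying flat, 58 mm across, 19 mm high; bystander. Origin under its centre.
- lens_box_a: White flat lens box 47 x 45 x 19 mm; bystander. Origin under its centre. Further left a tall black board stands across the table (fixed; its plane at world x = 0.34 m, from y = 0.41 m outward, 0.56 m high): swing the arm round it.
- post_mount: Black optical post mount, 40 x 38 x 136 mm, upright; bystander. Origin under its centre.
Mind the look-alikes: they are no part of the job. What is shaped like the sample but green or turquoise is not meant.

How it is judged (in metres and radians):
On the way, in this order (a step that is already met when the one before it is completed fails the run):
1. the bar, drawn well out of the sleeve, lies on the table, let go (horizontal distance between bar_tip and sleeve above 0.19 m and height (world z) of each of bar_tip, bar_grip below 0.03 m and contact force between the fingers and release_bar below 0.05 N), for 0.1 s.
2. the release bar lifts the pawl (value of joint pawl between 0.03 and 0.7 rad and contact force between release_bar and pawl_arm above 0.02 N).
3. the pawl lies thrown back while the platform is still up (value of joint pawl above 0.7 rad and value of joint platform above 0.035 m), for 0.2 s.
At the end, for the whole second after the job is handed in: the platform is within 5 mm of its lowest position, the pawl lies thrown back (beyond 0.7 rad), the sample stands upright on the platform (tilt under 0.2 rad, its underside 185 mm or more above the table), and the release bar lies at rest flat on the table (its axis under 30 mm at bare end and grip) (value of joint platform below 0.005 m and value of joint pawl above 0.7 rad and height (world z) of each of bar_tip, bar_grip below 0.03 m and linear speed of release_bar below 0.02 m/s and z of sample in the frame of riser_frame above 0.185 m and angle between sample's own z axis and vertical below 0.2 rad); the robot touches nothing.
It fails at once if hand or arm touches the pawl (contact force between pawl_arm and the fingers above 0.5 N or contact force between pawl_arm and the arm above 0.5 N).
It fails at once if the platform is slammed down (faster than 0.3 m/s) (velocity of joint platform below -0.3 m/s).
It fails at once if the tape roll, lens box or post mount is moved more than 30 mm, or the post tipped (distance of any of tape_roll, lens_box_a, post_mount from where it was at the start of the episode above 0.03 m or angle between post_mount's own z axis and vertical above 0.5 rad).
It also fails if it takes over 72 s, if anything falls off the work surface, if the arm or the gripper's body presses on something with over 40 N, if the wrist force passes 120 N, or if a joint passes its speed limit or range.

## Working session

There is one attempt and no reset: what is moved stays moved. The work goes in short steps, Python scripts to look and compute and a shell command to move; the robot and the scene stay as the last step left them, time stands still between calls to the robot, and variables do not carry over. Pictures are saved under pics/ and viewed, at most 11 in all, crops included, and the job is handed in when it is done.

```bash
mkdir -p pics; ls; python3 - <<'E'
from workcell import bot
import cv2,numpy as np
print(bot.get_obs())
for n in("top","side"):
    c=bot.calibration(n);print(n,c)
    cv2.imwrite(f"pics/{n}0.png",bot.camera(n)[:,:,::-1])
a=cv2.imread("pics/top0.png");b=cv2.imread("pics/side0.png")
cv2.imwrite("pics/a_top.png",cv2.resize(a,(800,600),interpolation=cv2.INTER_CUBIC))
cv2.imwrite("pics/a_side.png",cv2.resize(b,(800,600),interpolation=cv2.INTER_CUBIC))
E
```

```text
pics
{'time': 0.0, 'q': array([7.32812957e+01, 5.01240684e+00, 1.00351034e+01, 9.51008423e+01,
       9.24274306e-04, 9.00018153e+01]), 'qd': array([ 0.11933702, -0.05743979,  0.00105589, -0.02802696,  0.00833894,
        0.080984  ]), 'joint_efforts': array([ 1.22090583e-03, -5.20387459e+01,  4.64803362e+01,  1.64762407e-02,
        1.58083376e-04,  6.51246694e-06]), 'ee_pos': array([0.15814868, 0.52652846, 0.23057636]), 'tcp_rot': array([-1.79921854e+02, -9.21797620e-04,  1.63279479e+02]), 'wrist_force': array([-0.07964499,  0.86537826,  0.13450632]), 'torque': array([-0.00411183,  0.01823201, -0.00282298]), 'grasp_force': 0.0, 'opening': 0.0855275876019642}
top {'vfov': 52.53118310486007, 'cx': 256.8819150051972, 'cy': 190.39624676169848, 'camera_from_world': array([[ 0.01591841, -0.99970179,  0.01851864, -0.09055528],
       [-0.98018199, -0.01925983, -0.19716066,  0.59918754],
       [ 0.19745853, -0.01501316, -0.98019627,  1.04505202],
       [ 0.        ,  0.        ,  0.        ,  1.        ]])}
side {'vfov': 48.44541358237111, 'cx': 256.83605949127116, 'cy': 200.756381476999, 'camera_from_world': array([[ 0.99476468,  0.1005454 , -0.0182715 , -0.57987056],
       [ 0.02261947, -0.39099659, -0.92011414,  0.11559421],
       [-0.09965734,  0.91488376, -0.39122389,  1.11895186],
       [ 0.        ,  0.        ,  0.        ,  1.        ]])}
```

View pics/a_top.png

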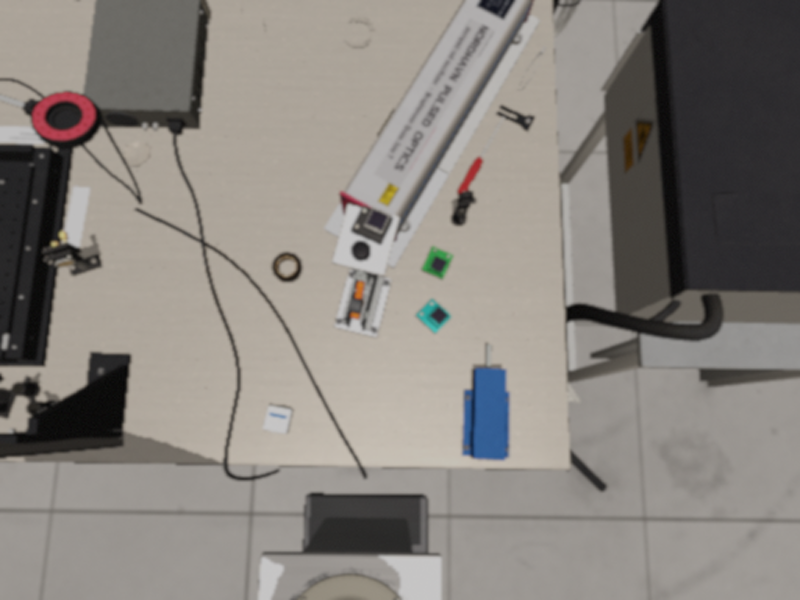

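View pics/a_side.png

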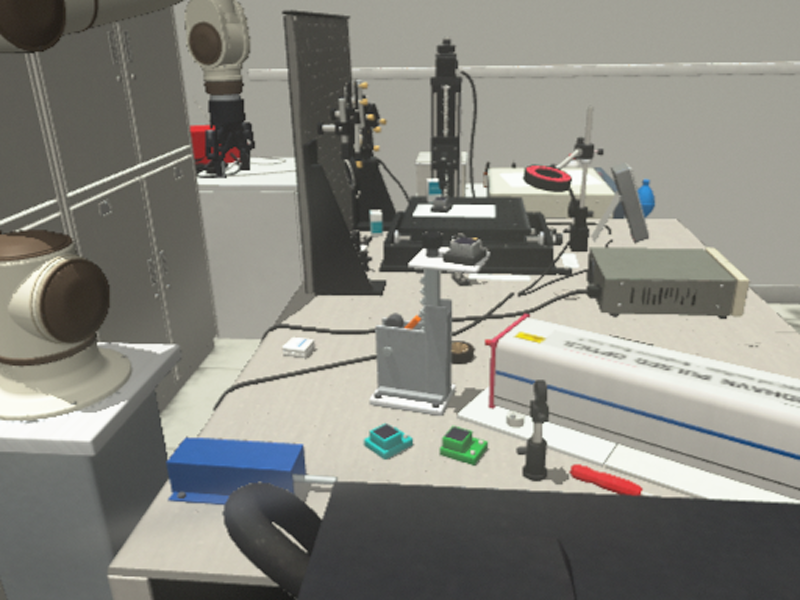

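Top picture: riser at (365,285) with platform and knob/sample at (370,240). Look-alikes are green (437,262) and turquoise (433,315), neither meant. The sample meant is the black holder on the platform at (372,222). The blue sleeve is at (487,412) with the bar's bare end at (487,347). A red-handled thing at (470,175) is a loose tool, not the bar. I'll confirm these in one enlarged crop.

```bash
cat > h.py <<'E'
import numpy as np,cv2
from workcell import bot
def ray(n,u,v,c=None):
    c=c or bot.calibration(n);f=192/np.tan(np.radians(c["vfov"]/2));T=np.array(c["camera_from_world"])
    R=T[:3,:3];o=-R.T@T[:3,3];d=R.T@np.array([(u-c["cx"])/f,(v-c["cy"])/f,1]);return o,d
def onz(n,u,v,z,c=None):
    o,d=ray(n,u,v,c);return o+d*(z-o[2])/d[2]
def proj(n,p,c=None):
    c=c or bot.calibration(n);f=192/np.tan(np.radians(c["vfov"]/2));T=np.array(c["camera_from_world"])
    q=T[:3,:3]@np.array(p)+T[:3,3];return np.array([c["cx"]+f*q[0]/q[2],c["cy"]+f*q[1]/q[2]])
E
python3 - <<'E'
from h import *
a=cv2.imread("pics/top0.png");b=cv2.imread("pics/side0.png")
def crop(i,x0,y0,x1,y1,s):
    o=cv2.resize(i[y0:y1,x0:x1],None,fx=s,fy=s,interpolation=cv2.INTER_CUBIC)
    for x in range(x0-x0%10+10,x1,10):cv2.putText(o,str(x),((x-x0)*s,8),0,.3,(0,0,255));cv2.line(o,((x-x0)*s,9),((x-x0)*s,14),(0,0,255))
    for y in range(y0-y0%10+10,y1,10):cv2.putText(o,str(y),(0,(y-y0)*s+3),0,.3,(0,0,255))
    return o
C=np.zeros((600,800,3),np.uint8)
for im,x,y in((crop(a,205,125,265,220,6),0,0),(crop(a,290,210,335,300,6),370,0),(crop(b,230,145,320,265,4)[:480],645-5,0)):
    h=min(im.shape[0],600-y);w=min(im.shape[1],800-x);C[y:y+h,x:x+w]=im[:h,:w]
cv2.imwrite("pics/c.png",C)
h=cv2.cvtColor(a,cv2.COLOR_BGR2HSV)
m=cv2.inRange(h,(100,120,60),(125,255,255));m[:, :280]=0;m[:200]=0
n,l,s,ce=cv2.connectedComponentsWithStats(m);k=1+s[1:,4].argmax()
pts=np.argwhere(l==k)[:,::-1].astype(np.float32);r=cv2.minAreaRect(pts);print(r,cv2.boxPoints(r).tolist())
# platform mask
g=a.astype(int);m=((g.min(2)>200)).astype(np.uint8);m[:,:205]=0;m[:,265:]=0;m[:125]=0;m[220:]=0
n,l,s,ce=cv2.connectedComponentsWithStats(m);print(s[s[:,4]>20].tolist())
E
```

```text
((310.5, 264.0), (56.0, 27.0), 90.0) [[297.0, 236.0], [324.0, 236.0], [324.0, 292.0], [297.0, 292.0]]
[[0, 0, 512, 384, 196608]]
```

View pics/c.png

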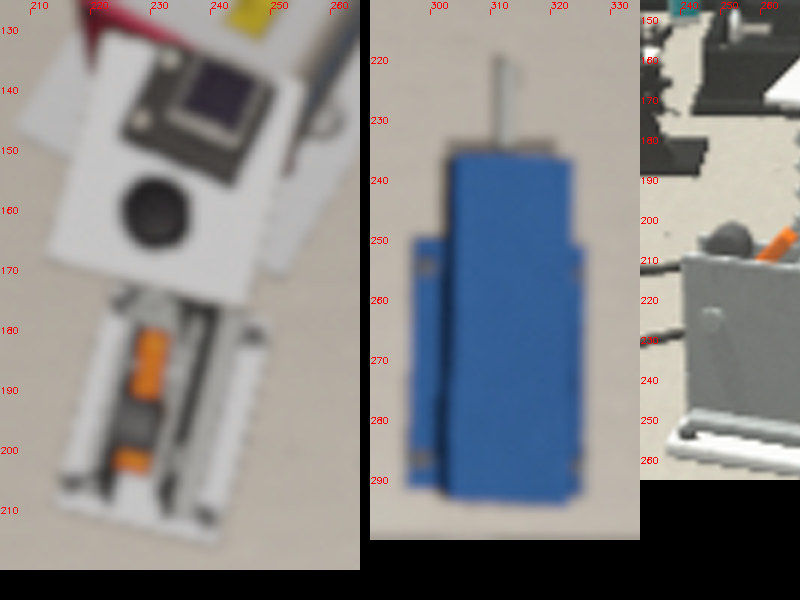

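```bash
python3 - <<'E'
from h import *
P=lambda u,v,z:onz("top",u,v,z)
k=P(230.8,160.5,.270);print("knob",k)
for z in(.238,):
    c=[P(*p,z) for p in((212.8,167.2),(246.2,175.8),(222,130.8),(255,138.3))];print(np.round(c,4))
    print("w,l",np.linalg.norm(c[0]-c[1]),np.linalg.norm(c[2]-c[0]))
    L=c[2]+c[3]-c[0]-c[1];W=c[0]+c[2]-c[1]-c[3];print("yaw",np.degrees(np.arctan2(L[1],L[0])),np.degrees(np.arctan2(-W[0],W[1])),"ctr",np.mean(c,0))
b=[P(214.2,209.5,.012),P(241.2,215.5,.012)];d=b[0]-b[1];print("base front",b,np.linalg.norm(d),np.degrees(np.arctan2(-d[0],d[1])))
print("tip",P(312.4,219.5,.015),"mouthpt",P(313,233.3,.015))
s=[P(*p,.048) for p in((303.3,235.5),(323.8,236.2),(303.3,292.5),(323.7,294))];print(np.round(s,4))
# side cross-check of knob
print(proj("side",k),proj("side",P(312.4,219.5,.015)))
print("tape",P(287/1.5625,266/1.5625,.019),"box",P(278/1.5625,418/1.5625,.019),"post",P(462/1.5625,210/1.5625,0.05))
E
```

```text
knob [ 0.628206   -0.01491394  0.27      ]
[[ 0.6196  0.0295  0.238 ]
 [ 0.6001 -0.051   0.238 ]
 [ 0.712   0.0106  0.238 ]
 [ 0.6946 -0.0705  0.238 ]]
w,l 0.08290431875456215 0.09430882220652573
yaw -11.61551245060198 -12.897188497109068 ctr [ 0.65658003 -0.02037439  0.238     ]
base front [array([0.55085336, 0.04366335, 0.012     ]), array([ 0.53459173, -0.03590961,  0.012     ])] 0.08121759667928807 -11.550003079473523
tip [ 0.52624455 -0.24434919  0.015     ] mouthpt [ 0.48598398 -0.24560135  0.015     ]
[[ 0.4763 -0.2128  0.048 ]
 [ 0.4753 -0.2707  0.048 ]
 [ 0.3208 -0.2116  0.048 ]
 [ 0.3176 -0.2675  0.048 ]]
[274.4217765  149.38629791] [215.42653141 307.42951105]
tape [0.66586105 0.13790297 0.019     ] box [0.38232367 0.13913519 0.019     ] post [ 0.77414268 -0.19221987  0.05      ]
```

```bash
python3 - <<'E'
from h import *
print("post base",onz("side",342.4,303,0),"turq",onz("side",387/1.5625,445/1.5625,.0),"green",onz("side",463/1.5625,452/1.5625,0))
from scipy.spatial.transform import Rotation as R
print(R.from_euler('xyz',bot.get_obs()["tcp_rot"],degrees=True).as_matrix().round(3))
E
```

```text
post base [ 0.77695153 -0.19069181  0.        ] turq [ 0.57703187 -0.14073903  0.        ] green [ 0.68305308 -0.14969459  0.        ]
[[-0.958  0.288 -0.   ]
 [ 0.288  0.958 -0.001]
 [ 0.    -0.001 -1.   ]]
```

```bash
python3 -m crank '[{"gripper":60,"travel":[0,0,0],"twist":[0,0,-0.146]},{"gripper":60,"travel":[0,0,0],"twist":[0,0,-0.146]},{"gripper":60,"travel":[-20,-47,0],"twist":[0,0,0]},{"gripper":60,"travel":[-20,-47,0],"twist":[0,0,0]},{"gripper":60,"travel":[-20,-47,0],"twist":[0,0,0]},{"gripper":60,"travel":[-20,-47,0],"twist":[0,0,0]},{"gripper":60,"travel":[-20,-47,0],"twist":[0,0,0]},{"gripper":60,"travel":[-18,-48,0],"twist":[0,0,0]},{"gripper":60,"travel":[-18,-48,0],"twist":[0,0,0]},{"gripper":60,"travel":[-18,-48,0],"twist":[0,0,0]},{"gripper":60,"travel":[-18,-48,0],"twist":[0,0,0]},{"gripper":60,"travel":[-18,-48,0],"twist":[0,0,0]}]' 40
```

```text
time: 1.6
ee_pos: [0.3485, 0.0501, 0.2312]
tcp_rot: [180.0, 0.0, -180.0]
wrist_force: [1.4, 1.1, 0.4]
opening: 0.0599
grasp_force: 0.0
```

```bash
python3 -m crank '[{"gripper":60,"travel":[-20,-49,10],"twist":[0,0,0]},{"gripper":60,"travel":[-25,-49,10],"twist":[0,0,0]},{"gripper":60,"travel":[-25,-49,10],"twist":[0,0,0]},{"gripper":60,"travel":[-25,-49,20],"twist":[0,0,0]},{"gripper":60,"travel":[-25,-49,20],"twist":[0,0,0]},{"gripper":60,"travel":[-25,-49,20],"twist":[0,0,0]},{"gripper":60,"travel":[-8,0,0],"twist":[0,0,0]},{"gripper":60,"travel":[0,0,0],"twist":[0,0,0]}]' 40
python3 - <<'E'
from h import *
c=bot.calibration("wrist");print(c, bot.get_obs()["ee_pos"])
w=bot.camera("wrist")[:,:,::-1];cv2.imwrite("pics/w1.png",w);cv2.imwrite("pics/w1b.png",cv2.resize(w,(800,600)))
print(proj("wrist",(.526,-.244,.015),c),proj("wrist",(.48,-.245,.015),c))
E
```

```text
time: 2.6
ee_pos: [0.5013, -0.2419, 0.1409]
tcp_rot: [180.0, -0.1, -180.0]
wrist_force: [-0.3, 0.4, 0.9]
opening: 0.0598
grasp_force: 0.0
{'vfov': 70.6834593734171, 'cx': 255.3529153612258, 'cy': 191.19765838956778, 'camera_from_world': array([[ 5.92423991e-04,  9.99999793e-01,  2.50344367e-04,
         2.41934131e-01],
       [ 9.64232380e-01, -6.37590194e-04,  2.65057560e-01,
        -4.93673546e-01],
       [ 2.65057665e-01,  8.43636872e-05, -9.64232559e-01,
         1.57431750e-01],
       [ 0.00000000e+00,  0.00000000e+00,  0.00000000e+00,
         1.00000000e+00]])} [ 0.50131409 -0.24190424  0.14087137]
[253.67447073 208.11599966] [252.56927638 164.43061469]
```

View pics/w1b.png

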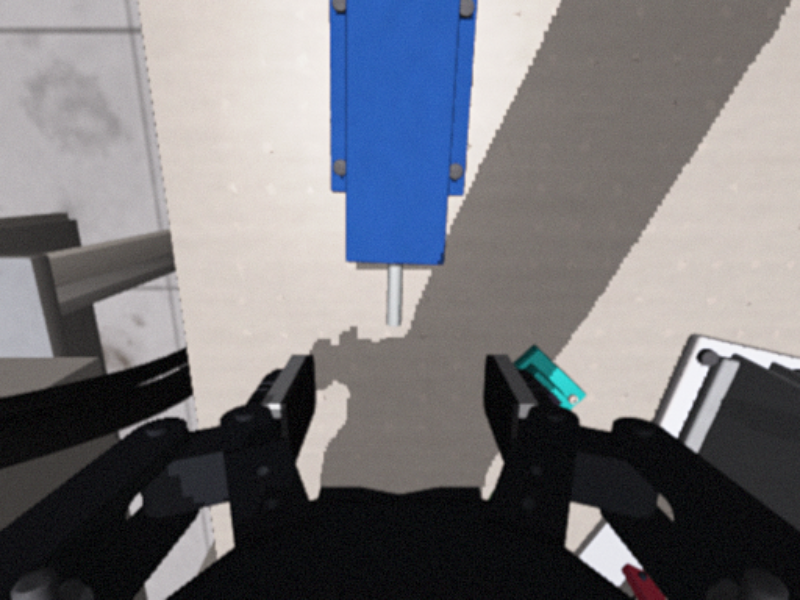

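```bash
python3 -m crank '[{"gripper":60,"travel":[-5,-3,40],"twist":[0,0,0]},{"gripper":50,"travel":[0,0,40],"twist":[0,0,0]},{"gripper":50,"travel":[0,0,35],"twist":[0,0,0]},{"gripper":40,"travel":[0,0,21],"twist":[0,0,0]},{"gripper":30,"travel":[0,0,0],"twist":[0,0,0]},{"gripper":0,"travel":[0,0,0],"twist":[0,0,0]},{"gripper":0,"travel":[0,0,0],"twist":[0,0,0]},{"gripper":0,"travel":[0,0,0],"twist":[0,0,0]},{"gripper":0,"travel":[0,0,0],"twist":[0,0,0]}]' 40
```

```text
time: 3.78
ee_pos: [0.5069, -0.2454, 0.0059]
tcp_rot: [-180.0, 0.1, -180.0]
wrist_force: [1.6, 0.3, 1.9]
opening: 0.0082
grasp_force: 39.0
```

```bash
python3 -m crank '[{"gripper":0,"travel":[-10,0,-0.5],"twist":[0,0,0]},{"gripper":0,"travel":[-18,0,0],"twist":[0,0,0]},{"gripper":0,"travel":[-18,0,0],"twist":[0,0,0]},{"gripper":0,"travel":[-18,0,0],"twist":[0,0,0]},{"gripper":0,"travel":[-18,0,0],"twist":[0,0,0]},{"gripper":0,"travel":[-18,0,0],"twist":[0,0,0]},{"gripper":0,"travel":[-18,0,0],"twist":[0,0,0]},{"gripper":0,"travel":[-18,0,0],"twist":[0,0,0]},{"gripper":0,"travel":[-16,0,0],"twist":[0,0,0]},{"gripper":0,"travel":[-6,0,0.5],"twist":[0,0,0]},{"gripper":0,"travel":[0,0,0],"twist":[0,0,0]}]' 40
python3 - <<'E'
from h import *
w=bot.camera("top")[:,:,::-1];cv2.imwrite("pics/t2.png",w)
h=cv2.cvtColor(w,cv2.COLOR_BGR2HSV)
m=cv2.inRange(h,(0,120,60),(10,255,255))|cv2.inRange(h,(170,120,60),(180,255,255))
n,l,s,ce=cv2.connectedComponentsWithStats(m)
for i in range(1,n):
    if s[i,4]>20:print(s[i].tolist(),ce[i],onz("top",*ce[i],.025))
E
```

```text
time: 5.15
ee_pos: [0.665, -0.2451, 0.0051]
tcp_rot: [180.0, 0.0, -180.0]
wrist_force: [2.2, 0.5, 1.9]
opening: 0.0081
grasp_force: 39.1
[20, 59, 42, 32, 732] [40.68715847 74.63251366] [0.95921238 0.59274239 0.025     ]
[293, 101, 15, 23, 111] [300.4954955  112.63963964] [ 0.853492   -0.21021426  0.025     ]
[218, 124, 14, 8, 43] [223.18604651 127.58139535] [0.79983876 0.02467881 0.025     ]
```

```bash
python3 -m crank '[{"gripper":40,"travel":[0,0,0],"twist":[0,0,0]},{"gripper":50,"travel":[0,0,0],"twist":[0,0,0]},{"gripper":55,"travel":[0,0,0],"twist":[0,0,0]},{"gripper":55,"travel":[0,0,-20],"twist":[0,0,0]},{"gripper":55,"travel":[0,0,-40],"twist":[0,0,0]},{"gripper":60,"travel":[20,0,-40],"twist":[0,0,0]},{"gripper":60,"travel":[40,0,-40],"twist":[0,0,0]},{"gripper":60,"travel":[40,0,0],"twist":[0,0,0]},{"gripper":60,"travel":[0,0,0],"twist":[0,0,0]}]' 40
python3 - <<'E'
from h import *
c=bot.calibration("wrist")
w=bot.camera("wrist")[:,:,::-1];cv2.imwrite("pics/w2.png",w);cv2.imwrite("pics/w2b.png",cv2.resize(w,(800,600)))
h=cv2.cvtColor(w,cv2.COLOR_BGR2HSV)
m=cv2.inRange(h,(0,120,60),(10,255,255))|cv2.inRange(h,(170,120,60),(180,255,255))
n,l,s,ce=cv2.connectedComponentsWithStats(m)
for i in range(1,n):
    if s[i,4]>50:
        r=cv2.minAreaRect(np.argwhere(l==i)[:,::-1].astype(np.float32));print(s[i].tolist(),r)
        print(np.array([onz("wrist",*p,.028,c) for p in cv2.boxPoints(r)]).round(4))
E
```

```text
time: 6.32
ee_pos: [0.5627, -0.2454, 0.148]
tcp_rot: [-179.9, 0.1, 179.9]
wrist_force: [-0.1, 0.5, -0.6]
opening: 0.0599
grasp_force: 0.0
[242, 110, 31, 89, 2565] ((257.0, 154.0), (88.0, 30.0), 90.0)
[[ 0.4899 -0.2582  0.028 ]
 [ 0.49   -0.2305  0.028 ]
 [ 0.5751 -0.2292  0.028 ]
 [ 0.575  -0.2595  0.028 ]]
[421, 321, 10, 12, 54] ((426.7500915527344, 325.75006103515625), (13.435027122497559, 4.242640495300293), 45.0)
[[ 0.7259 -0.055   0.028 ]
 [ 0.7218 -0.0523  0.028 ]
 [ 0.735  -0.039   0.028 ]
 [ 0.7393 -0.0418  0.028 ]]
```

View pics/w2b.png

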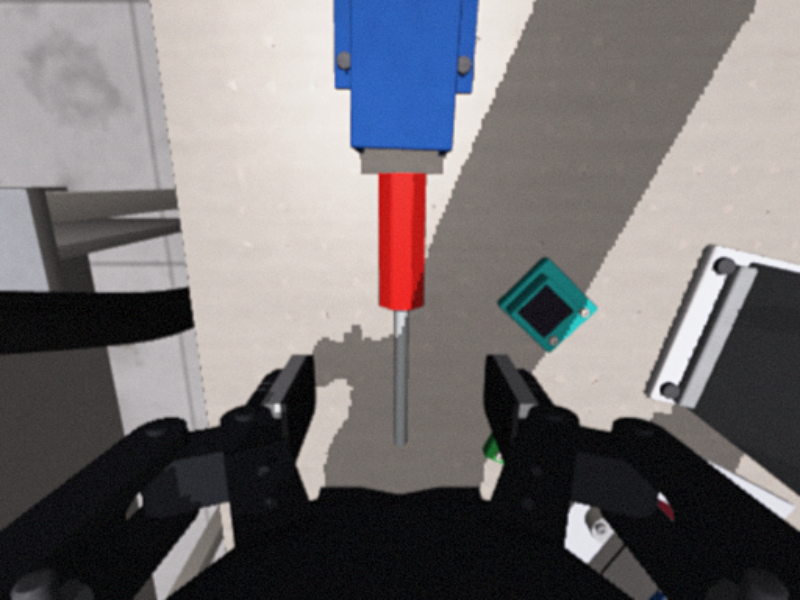

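Red grip at (400,240), shank straight to (400,443), bar clear of the sleeve and aligned with world x. Take it by the rear of the grip.

```bash
python3 -m crank '[{"gripper":60,"travel":[36,0.5,0],"twist":[0,0,0]},{"gripper":60,"travel":[0,0,50],"twist":[0,0,0]},{"gripper":60,"travel":[0,0,50],"twist":[0,0,0]},{"gripper":60,"travel":[0,0,30],"twist":[0,0,0]},{"gripper":60,"travel":[0,0,14],"twist":[0,0,0]},{"gripper":50,"travel":[0,0,0],"twist":[0,0,0]},{"gripper":20,"travel":[0,0,0],"twist":[0,0,0]},{"gripper":20,"travel":[0,0,0],"twist":[0,0,0]},{"gripper":20,"travel":[0,0,0],"twist":[0,0,0]},{"gripper":20,"travel":[0,0,0],"twist":[0,0,0]},{"gripper":20,"travel":[0,0,-50],"twist":[0,0,0]},{"gripper":20,"travel":[0,0,-30],"twist":[0,0,0]}]' 90
```

```text
time: 7.88
ee_pos: [0.529, -0.245, 0.0841]
tcp_rot: [-179.9, 0.1, -180.0]
wrist_force: [-0.1, -0.3, -0.9]
opening: 0.0279
grasp_force: 89.2
```

```bash
python3 -m crank '[{"gripper":20,"travel":[20,0,0],"twist":[0,0,0.105]},{"gripper":20,"travel":[0,0,0],"twist":[0,0,0.105]},{"gripper":20,"travel":[50,0,0],"twist":[0,0,0]},{"gripper":20,"travel":[50,0,0],"twist":[0,0,0]},{"gripper":20,"travel":[50,0,0],"twist":[0,0,0]},{"gripper":20,"travel":[30,0,0],"twist":[0,0,0]},{"gripper":20,"travel":[3,41,0],"twist":[0,0,0]},{"gripper":20,"travel":[3,41,0],"twist":[0,0,0]},{"gripper":20,"travel":[3,41,0],"twist":[0,0,0]},{"gripper":20,"travel":[3,41,0],"twist":[0,0,0]},{"gripper":20,"travel":[3,41,5],"twist":[0,0,0]},{"gripper":20,"travel":[3,41,10],"twist":[0,0,0]}]' 90
python3 - <<'E'
from h import *
o=bot.get_obs();p=o["ee_pos"]-[.594,-.0076,0];a=np.radians(-12)
print("riser xy",p[0]*np.cos(a)+p[1]*np.sin(a),-p[0]*np.sin(a)+p[1]*np.cos(a),o["ee_pos"],o["tcp_rot"])
w=bot.camera("wrist")[:,:,::-1];cv2.imwrite("pics/w3.png",w)
t=bot.camera("top")[:,:,::-1];s=bot.camera("side")[:,:,::-1];cv2.imwrite("pics/t3.png",t);cv2.imwrite("pics/s3.png",s)
C=np.zeros((600,800,3),np.uint8)
z=cv2.resize(t[120:270,200:300],None,fx=4,fy=4,interpolation=2);C[:600,:400]=z
z=cv2.resize(s[140:290,200:300],None,fx=4,fy=4,interpolation=2);C[:600,400:]=z
cv2.imwrite("pics/c3.png",C)
E
```

```text
time: 9.38
ee_pos: [0.3666, 0.0386, 0.0673]
tcp_rot: [180.0, 0.1, 168.0]
wrist_force: [-0.1, -0.4, -1.2]
opening: 0.0284
grasp_force: 89.3
riser xy -0.23205053866275313 -0.0021054157347892982 [0.36658258 0.03858661 0.0672707 ] [1.79954950e+02 1.47956949e-01 1.67977954e+02]
```

View pics/c3.png

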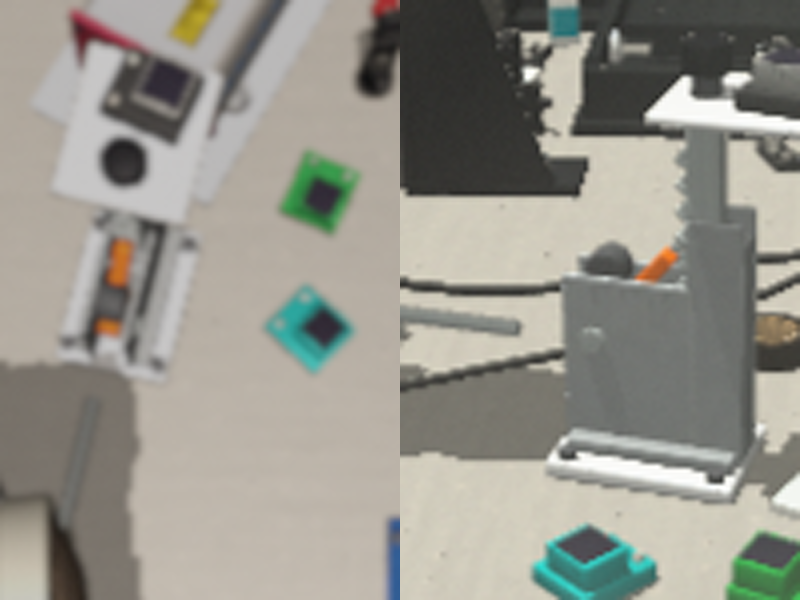

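```bash
cat >> h.py <<'E'
def riser(p):
    p=np.array(p)-[.594,-.0076,0];a=np.radians(-12)
    return np.array([p[0]*np.cos(a)+p[1]*np.sin(a),-p[0]*np.sin(a)+p[1]*np.cos(a),p[2]]).round(4)
def tri(u,v):
    o,d=ray("top",*u);e,g=ray("side",*v);d/=np.linalg.norm(d);g/=np.linalg.norm(g)
    t=np.linalg.lstsq(np.c_[d,-g],e-o,rcond=None)[0];a,b=o+d*t[0],e+g*t[1];return (a+b)/2,np.linalg.norm(a-b)
E
python3 - <<'E'
from h import *
p,e=tri((223.2,219.5),(230,221.8));print(p,e,riser(p))
print("side slope pts tip/back:",[riser(onz("top",u,v,.078)) for u,v in((223.3,219.5),(217,250))])
# gap centre: orange arm centre line, cheeks at top z .125
for u,v,z in((230,186,.11),(227,201.5,.1)):print("pawl",riser(onz("top",u,v,z)))
# cheek inner edges front, top z=.125, crop px
E
```

```text
[0.51534971 0.01215517 0.07661031] 0.002950605332596895 [-0.081   0.003   0.0766]
side slope pts tip/back: [array([-0.0825,  0.0019,  0.078 ]), array([-0.1669, -0.0014,  0.078 ])]
pawl [0.007  0.0031 0.11  ]
pawl [-0.0348  0.0019  0.1   ]
```

```bash
python3 -m crank '[{"gripper":20,"travel":[0,0,25],"twist":[0,0,0]},{"gripper":20,"travel":[0,0,22],"twist":[0,0,0]},{"gripper":20,"travel":[-20,0,0],"twist":[0,0,0]},{"gripper":20,"travel":[-15,0,0],"twist":[0,0,0]},{"gripper":20,"travel":[-15,0,0],"twist":[0,0,0]},{"gripper":20,"travel":[-10,0,0],"twist":[0,0,0]},{"gripper":20,"travel":[0,0,0],"twist":[0,0,0]}]' 90
python3 - <<'E'
from h import *
print(riser(bot.get_obs()["ee_pos"]))
t=bot.camera("top")[:,:,::-1];s=bot.camera("side")[:,:,::-1]
C=np.zeros((600,800,3),np.uint8)
C[:600,:400]=cv2.resize(t[160:260,200:266],(400,600),interpolation=2)
C[:600,400:]=cv2.resize(s[180:280,200:266],(400,600),interpolation=2)
cv2.imwrite("pics/c4.png",C)
E
```

```text
time: 10.4
ee_pos: [0.425, 0.0243, 0.0193]
tcp_rot: [-180.0, -0.0, 167.9]
wrist_force: [-1.0, -0.4, -1.5]
opening: 0.0283
grasp_force: 89.4
[-0.172  -0.0039  0.0193]
```

View pics/c4.png

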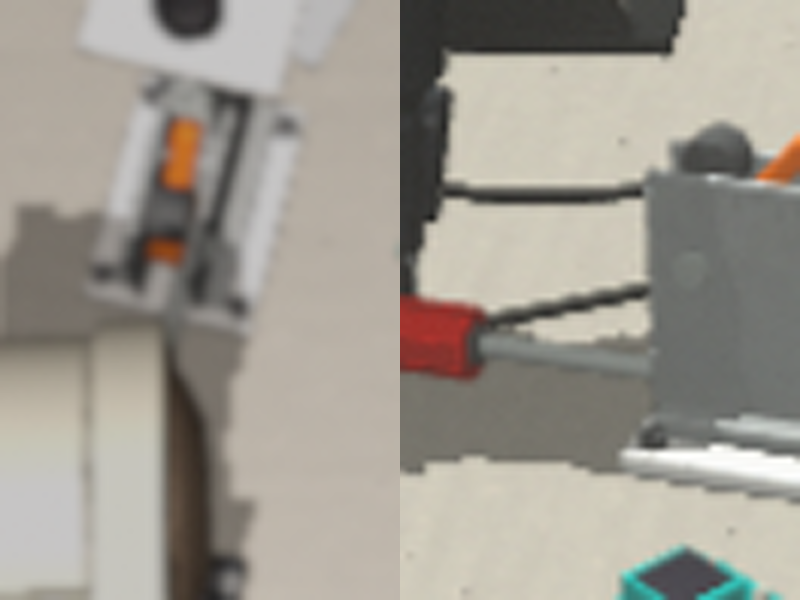

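```bash
python3 - <<'E'
from h import *
t=bot.camera("top").astype(int)
for v in range(198,218,1): print(v,t[v,212:246].sum(1)//3)
R=np.array([[np.cos(np.radians(-12)),-np.sin(np.radians(-12))],[np.sin(np.radians(-12)),np.cos(np.radians(-12))]])
W=lambda x,y,z:np.r_[R@[x,y]+[.594,-.0076],z]
for x in(-65,-55,-40,-30):
  print(x,[proj("top",W(x/1000,y/1000,z)).round(1).tolist() for y,z in((0,.035),(-12,.125),(12,.125),(0,.012))])
E
```

```text
198 [110 110 109 109 121 136 144 142 137 131 110  79  66  70  71  63  57  58
  65  82  92  81  64  66  99 138 157 164 169 183 194 196 190 172]
199 [111 110 109 111 126 140 143 136 124 109  85  59  53  60  64  60  54  51
  64  83  90  81  74  79 102 134 153 163 175 187 195 196 189 175]
200 [110 111 110 117 132 143 144 134 114  88  62  50  55  64  70  74  70  64
  72  86  86  82  85  88 100 121 140 158 178 191 196 194 185 174]
201 [111 110 113 122 137 145 144 131 108  81  56  50  60  70  80  87  84  79
  84  90  84  80  88  93  97 108 124 150 178 193 196 191 178 168]
202 [110 109 112 124 135 141 140 125 101  75  52  49  60  73  82  85  83  81
  88  91  82  79  87  94 100 106 118 147 178 193 196 190 174 166]
203 [110 108 107 114 120 122 124 113  90  63  48  49  68  90 101  97  88  83
  89  89  77  72  81  94 102 106 116 146 178 193 196 189 175 168]
204 [111 109 102  94  88  90  96  94  78  57  45  54  83 115 127 122 105  93
  91  85  69  60  73  92 103 106 116 146 178 193 194 184 174 171]
205 [112 110 104  87  71  70  82  89  80  62  48  60  97 130 144 140 122 104
  92  78  60  56  73  
[... 1335 characters left out ...]
[106 105 107 111 113 112 111 113 113 114 114 115 116 111  99  91  94  98
 103 109 110 109 109 110 111 114 119 132 150 162 169 173 176 177]
216 [ 99  97 102 115 124 125 125 126 126 127 127 128 128 121 102  88  91  98
 106 110 112 112 112 111 111 109 111 117 135 158 170 175 177 179]
217 [104 101 103 121 132 135 135 135 136 136 136 136 137 130 107  84  87 100
 109 113 113 114 114 113 113 114 113 119 139 162 173 177 177 178]
-65 [[226.4, 215.6], [228.8, 212.1], [220.0, 210.0], [226.9, 216.7]]
-55 [[227.2, 212.2], [229.7, 208.4], [220.9, 206.4], [227.7, 213.4]]
-40 [[228.5, 207.2], [231.1, 203.0], [222.3, 200.9], [228.9, 208.4]]
-30 [[229.3, 203.9], [232.0, 199.3], [223.2, 197.3], [229.7, 205.1]]
```

```bash
python3 -m crank '[{"gripper":20,"travel":[0,4.5,0],"twist":[0,0,0]},{"gripper":20,"travel":[-10,0,0],"twist":[0,0,0]},{"gripper":20,"travel":[-8,0,0],"twist":[0,0,0]},{"gripper":20,"travel":[-8,0,0],"twist":[0,0,0]},{"gripper":20,"travel":[0,0,0],"twist":[0,0,0]}]' 90
python3 - <<'E'
from h import *
print(riser(bot.get_obs()["ee_pos"]))
t=bot.camera("top").astype(int)
for v in range(202,214,2): print(v,t[v,218:236].sum(1)//3)
E
```

```text
time: 11.18
ee_pos: [0.4515, 0.0235, 0.0191]
tcp_rot: [-180.0, -0.0, 168.0]
wrist_force: [-0.3, -0.8, -2.1]
opening: 0.0279
grasp_force: 89.4
[-0.1459  0.0007  0.0191]
202 [137 139 139 139 140 141 141 141 135 114  82  70  82  89  82  78  87  94]
204 [154 155 154 154 155 155 155 156 148 122  79  63  81  84  68  60  73  92]
206 [165 165 165 165 166 165 165 166 159 130  82  51  55  54  50  58  79  97]
208 [174 174 174 174 174 173 174 175 167 137  87  48  37  38  46  67  89 103]
210 [180 180 181 180 180 181 181 180 173 142  91  55  46  41  53  81 102 109]
212 [186 186 186 186 186 186 187 186 178 146  93  60  53  46  55  92 125 140]
```

```bash
python3 -m crank '[{"gripper":20,"travel":[-2,0,-6],"twist":[0,0,0]},{"gripper":20,"travel":[0,0,-6],"twist":[0,0,0]},{"gripper":20,"travel":[0,0,-4],"twist":[0,0,0]},{"gripper":20,"travel":[0,0,-4],"twist":[0,0,0]},{"gripper":20,"travel":[0,0,-4],"twist":[0,0,0]},{"gripper":20,"travel":[0,0,-4],"twist":[0,0,0]},{"gripper":20,"travel":[0,0,-4],"twist":[0,0,0]},{"gripper":20,"travel":[0,0,0],"twist":[0,0,0]}]' 90
python3 - <<'E'
from h import *
print(riser(bot.get_obs()["ee_pos"]))
s=bot.camera("side")[:,:,::-1];cv2.imwrite("pics/s5.png",s)
cv2.imwrite("pics/c5.png",cv2.resize(s[170:270,200:300],(600,600),interpolation=2))
E
```

```text
time: 12.22
ee_pos: [0.4532, 0.0233, 0.0516]
tcp_rot: [180.0, 0.0, 168.0]
wrist_force: [-0.3, -1.1, -1.1]
opening: 0.0283
grasp_force: 89.5
[-0.1442  0.0009  0.0516]
```

View pics/c5.png

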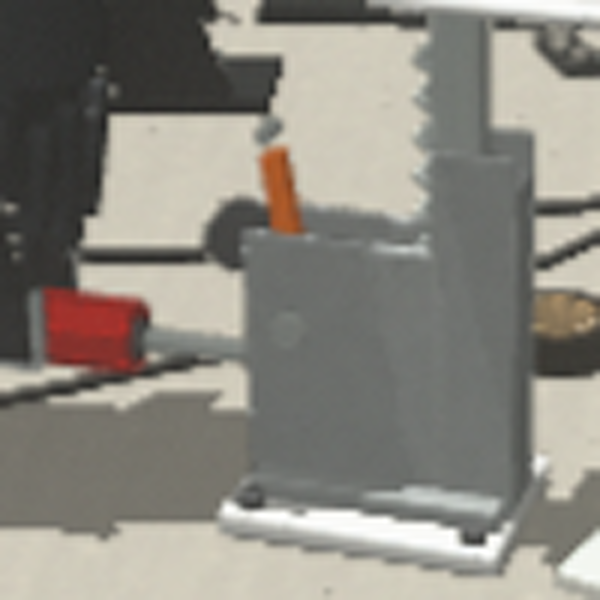

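```bash
python3 -m crank '[{"gripper":20,"travel":[0,0,8],"twist":[0,0,0]},{"gripper":20,"travel":[0,0,12],"twist":[0,0,0]},{"gripper":20,"travel":[0,0,12],"twist":[0,0,0]},{"gripper":20,"travel":[10,0,0],"twist":[0,0,0]},{"gripper":20,"travel":[15,0,0],"twist":[0,0,0]},{"gripper":20,"travel":[15,0,0],"twist":[0,0,0]},{"gripper":20,"travel":[20,0,0],"twist":[0,0,0]},{"gripper":20,"travel":[25,0,0],"twist":[0,0,0]},{"gripper":20,"travel":[15,0,0],"twist":[0,0,0]},{"gripper":20,"travel":[0,0,8],"twist":[0,0,0]},{"gripper":20,"travel":[0,0,5],"twist":[0,0,0]},{"gripper":20,"travel":[0,0,0],"twist":[0,0,0]}]' 90
```

```text
time: 13.78
ee_pos: [0.355, 0.0448, 0.0108]
tcp_rot: [179.9, 0.1, 168.0]
wrist_force: [-28.8, 3.6, 56.9]
opening: 0.0281
grasp_force: 107.8
```

```bash
python3 -m crank '[{"gripper":20,"travel":[0,0,-4],"twist":[0,0,0]},{"gripper":20,"travel":[0,0,0],"twist":[0,0,0]}]' 90
python3 - <<'E'
from h import *
print(riser(bot.get_obs()["ee_pos"]))
s=bot.camera("side")[:,:,::-1];w=bot.camera("wrist")[:,:,::-1]
C=np.zeros((600,800,3),np.uint8);C[:400,:800]=cv2.resize(s[190:280,120:300],(800,400),interpolation=2)
C[400:,:267]=cv2.resize(w,(267,200));cv2.imwrite("pics/c6.png",C)
E
```

```text
time: 14.02
ee_pos: [0.3559, 0.0444, 0.0115]
tcp_rot: [179.9, 0.1, 168.0]
wrist_force: [-5.7, 1.9, 16.0]
opening: 0.028
grasp_force: 95.7
[-0.2437  0.0013  0.0115]
```

View pics/c6.png

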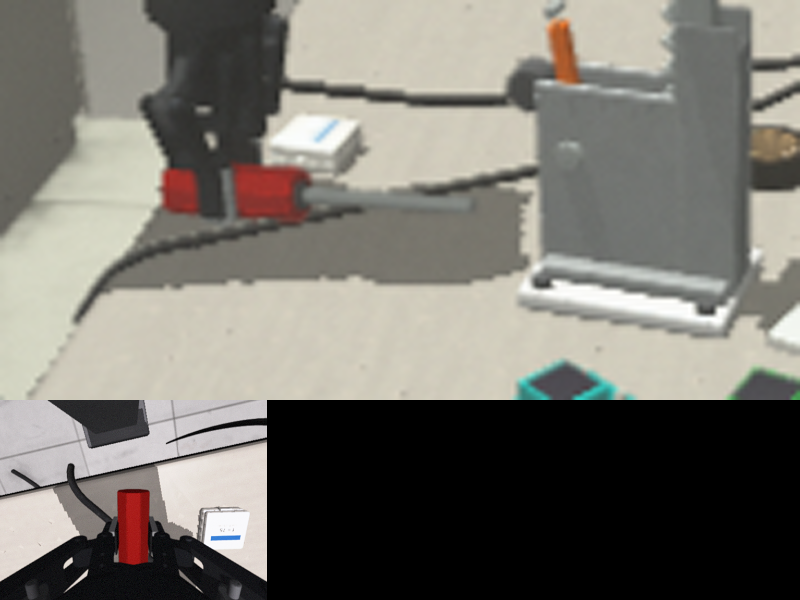

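The grip rests on the black cable lying on the table, so I'll lift it and lay it 90 mm to the right on free table. The pawl stays thrown back.

```bash
python3 -m crank '[{"gripper":20,"travel":[0,0,-12],"twist":[0,0,0]},{"gripper":20,"travel":[0,0,-15],"twist":[0,0,0]},{"gripper":20,"travel":[0,-30,0],"twist":[0,0,0]},{"gripper":20,"travel":[0,-30,0],"twist":[0,0,0]},{"gripper":20,"travel":[0,-30,0],"twist":[0,0,0]},{"gripper":20,"travel":[0,0,10],"twist":[0,0,0]},{"gripper":20,"travel":[0,0,10],"twist":[0,0,0]},{"gripper":20,"travel":[0,0,6],"twist":[0,0,0]},{"gripper":20,"travel":[0,0,0],"twist":[0,0,0]}]' 90
```

```text
time: 15.25
ee_pos: [0.336, -0.0434, 0.0107]
tcp_rot: [-180.0, -0.1, 168.0]
wrist_force: [0.8, -0.2, 0.0]
opening: 0.0281
grasp_force: 92.9
```

```bash
python3 -m crank '[{"gripper":20,"travel":[0,0,3],"twist":[0,0,0]},{"gripper":20,"travel":[0,0,2],"twist":[0,0,0]},{"gripper":20,"travel":[0,0,0],"twist":[0,0,0]}]' 40
```

```text
time: 15.62
ee_pos: [0.3364, -0.0439, 0.0062]
tcp_rot: [-180.0, -0.0, 168.0]
wrist_force: [0.1, 1.2, -0.8]
opening: 0.0281
grasp_force: 92.9
```

```bash
python3 -m crank '[{"gripper":20,"travel":[0,0,1.5],"twist":[0,0,0]},{"gripper":35,"travel":[0,0,0],"twist":[0,0,0]},{"gripper":45,"travel":[0,0,0],"twist":[0,0,0]},{"gripper":50,"travel":[0,0,0],"twist":[0,0,0]},{"gripper":50,"travel":[0,0,-15],"twist":[0,0,0]},{"gripper":50,"travel":[0,0,-40],"twist":[0,0,0]},{"gripper":50,"travel":[0,0,-55],"twist":[0,0,0]},{"gripper":0,"travel":[0,0,-55],"twist":[0,0,0]},{"gripper":0,"travel":[0,0,-55],"twist":[0,0,0]},{"gripper":0,"travel":[0,0,-55],"twist":[0,0,0]},{"gripper":0,"travel":[0,0,-50],"twist":[0,0,0]}]' 40
python3 - <<'E'
from h import *
print(riser(bot.get_obs()["ee_pos"]))
t=bot.camera("top")[:,:,::-1];s=bot.camera("side")[:,:,::-1];cv2.imwrite("pics/t7.png",t);cv2.imwrite("pics/s7.png",s)
C=np.zeros((600,800,3),np.uint8)
C[:,:400]=cv2.resize(t[120:270,190:290],(400,600),interpolation=2);C[:,400:]=cv2.resize(s[140:290,180:280],(400,600),interpolation=2)
cv2.imwrite("pics/c7.png",C)
E
```

```text
time: 17.0
ee_pos: [0.3359, -0.0439, 0.3328]
tcp_rot: [180.0, 0.1, 168.0]
wrist_force: [0.3, 0.1, 0.1]
opening: 0.0
grasp_force: 0.0
[-0.2449 -0.0892  0.3328]
```

View pics/c7.png

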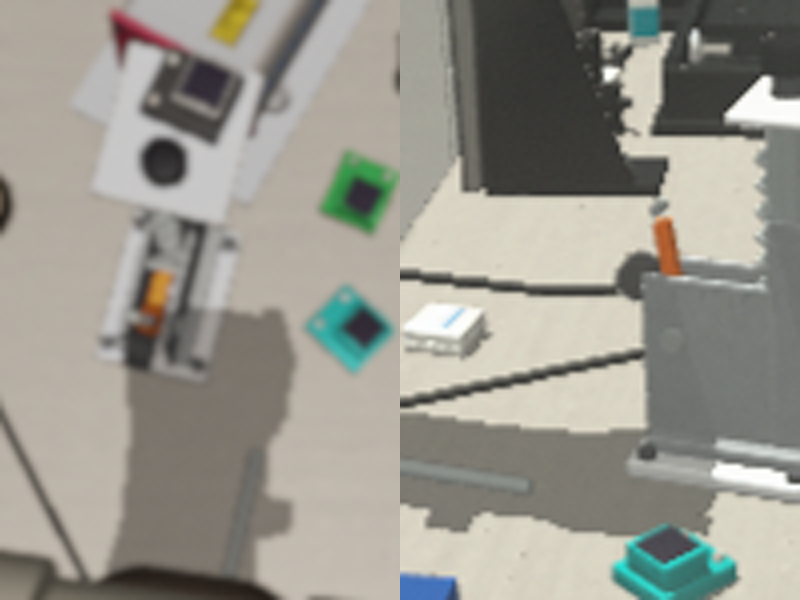

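```bash
python3 -m crank '[{"gripper":0,"travel":[-46,15,0],"twist":[0,0,0]},{"gripper":0,"travel":[-47,15,0],"twist":[0,0,0]},{"gripper":0,"travel":[-47,15,0],"twist":[0,0,0]},{"gripper":0,"travel":[-47,15,0],"twist":[0,0,0]},{"gripper":0,"travel":[-47,15,0],"twist":[0,0,0]},{"gripper":0,"travel":[-46,14,0],"twist":[0,0,0]},{"gripper":0,"travel":[0,0,20],"twist":[0,0,0]},{"gripper":0,"travel":[0,0,15],"twist":[0,0,0]},{"gripper":0,"travel":[0,0,10],"twist":[0,0,0]},{"gripper":0,"travel":[0,0,0],"twist":[0,0,0]}]' 40
python3 - <<'E'
from h import *
print(riser(bot.get_obs()["ee_pos"]))
E
```

```text
time: 18.35
ee_pos: [0.6283, -0.0153, 0.2846]
tcp_rot: [-180.0, -0.0, 168.0]
wrist_force: [0.0, 0.8, -0.3]
opening: -0.0001
grasp_force: 0.0
[ 0.0352 -0.0004  0.2846]
```

```bash
python3 -m crank '[{"gripper":0,"travel":[0,0,4],"twist":[0,0,0]},{"gripper":0,"travel":[0,0,4],"twist":[0,0,0]},{"gripper":0,"travel":[0,0,3],"twist":[0,0,0]},{"gripper":0,"travel":[0,0,3],"twist":[0,0,0]},{"gripper":0,"travel":[0,0,3],"twist":[0,0,0]},{"gripper":0,"travel":[0,0,3],"twist":[0,0,0]},{"gripper":0,"travel":[0,0,3],"twist":[0,0,0]},{"gripper":0,"travel":[0,0,3],"twist":[0,0,0]}]'
```

```text
time: 19.35
ee_pos: [0.6288, -0.0152, 0.2588]
tcp_rot: [180.0, 0.0, 168.0]
wrist_force: [-0.3, 0.8, 4.5]
opening: -0.0002
grasp_force: 2.3
```

Pressing with about 5 N and the platform is sinking.

```bash
python3 -m crank '[{"gripper":0,"travel":[0,0,3],"twist":[0,0,0]},{"gripper":0,"travel":[0,0,3],"twist":[0,0,0]},{"gripper":0,"travel":[0,0,3],"twist":[0,0,0]},{"gripper":0,"travel":[0,0,3],"twist":[0,0,0]},{"gripper":0,"travel":[0,0,3],"twist":[0,0,0]},{"gripper":0,"travel":[0,0,3],"twist":[0,0,0]},{"gripper":0,"travel":[0,0,3],"twist":[0,0,0]},{"gripper":0,"travel":[0,0,3],"twist":[0,0,0]},{"gripper":0,"travel":[0,0,3],"twist":[0,0,0]},{"gripper":0,"travel":[0,0,2],"twist":[0,0,0]},{"gripper":0,"travel":[0,0,2],"twist":[0,0,0]}]'
```

```text
time: 20.72
ee_pos: [0.6288, -0.0152, 0.2276]
tcp_rot: [-180.0, 0.0, 168.0]
wrist_force: [-0.9, 0.5, 4.9]
opening: 0.0002
grasp_force: 2.1
```

```bash
python3 -m crank '[{"gripper":0,"travel":[0,0,1],"twist":[0,0,0]},{"gripper":0,"travel":[0,0,1],"twist":[0,0,0]},{"gripper":0,"travel":[0,0,1],"twist":[0,0,0]}]'
```

```text
time: 21.1
ee_pos: [0.6288, -0.0152, 0.225]
tcp_rot: [180.0, 0.0, 168.0]
wrist_force: [-2.0, 0.6, 9.4]
opening: -0.0
grasp_force: 4.6
```

```bash
python3 -m crank '[{"gripper":0,"travel":[0,0,1],"twist":[0,0,0]},{"gripper":0,"travel":[0,0,0],"twist":[0,0,0]},{"gripper":0,"travel":[0,0,-5],"twist":[0,0,0]},{"gripper":0,"travel":[0,0,-15],"twist":[0,0,0]},{"gripper":0,"travel":[0,0,-40],"twist":[0,0,0]},{"gripper":0,"travel":[0,0,-40],"twist":[0,0,0]},{"gripper":0,"travel":[40,0,0],"twist":[0,0,0]},{"gripper":0,"travel":[50,0,0],"twist":[0,0,0]},{"gripper":0,"travel":[50,0,0],"twist":[0,0,0]},{"gripper":0,"travel":[40,0,0],"twist":[0,0,0]},{"gripper":0,"travel":[0,0,0],"twist":[0,0,0]},{"gripper":0,"travel":[0,0,0],"twist":[0,0,0]}]'
python3 - <<'E'
from h import *
t=bot.camera("top")[:,:,::-1];s=bot.camera("side")[:,:,::-1]
C=np.zeros((600,800,3),np.uint8)
C[:,:400]=cv2.resize(t[120:270,190:290],(400,600),interpolation=2);C[:,400:]=cv2.resize(s[140:290,220:320],(400,600),interpolation=2)
cv2.imwrite("pics/c8.png",C)
E
```

```text
time: 22.6
ee_pos: [0.4532, 0.0222, 0.3237]
tcp_rot: [180.0, 0.0, 168.0]
wrist_force: [0.3, -0.0, -0.1]
opening: 0.0002
grasp_force: 0.0
```

View pics/c8.png

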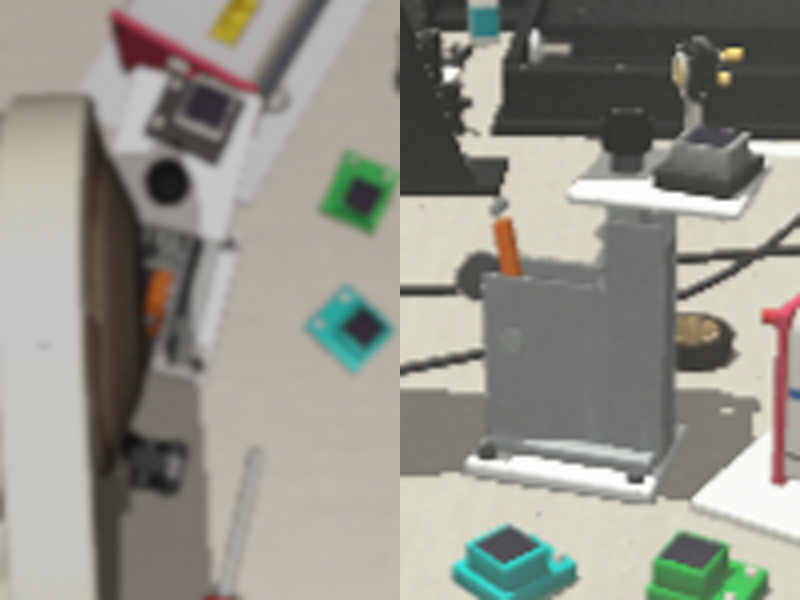

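```bash
python3 - <<'E'
from h import *
for z in(.225,.230,.235,.27):print(z,proj("side",(.6282,-.0149,z)),proj("top",(.6282,-.0149,z)))
E
```

```text
0.225 [274.4627442  168.84080199] [231.6650325  165.53043983]
0.23 [274.45801208 166.7144976 ] [231.57226357 164.9949723 ]
0.235 [274.45326048 164.57944393] [231.47852623 164.45391502]
0.27 [274.41944388 149.38448626] [230.79392708 160.50236966]
```

```bash
python3 -c "
from workcell import bot
print(bot.job_done())"
```

```text
the job is handed in; nothing more can be done
None
```

I handed the job in at about 23 s, and the last pictures show the platform fully home with the sample upright on it, the pawl thrown back and the bar flat on the table; on the way the bar was once pressed onto the table cable (about 57 N at the wrist, limit 120 N), and the tape roll, lens box and post were not re-measured at the end.

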